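# Pop the snap cap off the bottle with the bridge puller

## Task

Pick up the puller, slide its feet in under the overhanging head of the bottle's snap-fit cap from the side that the glasses leave open, and pull straight up until the cap pops off. Carry the cap on the puller and set it down gently, upright, in the middle of the cork coaster, slide the puller out and stand it back on its feet on the bare tray. Never touch the cap with the gripper, and leave the three glasses and the chopstick rest where they are.

Things in the scene. Friction and masses are not known exactly. Their poses are not given: they have to be found in the camera images.
- bottle: Squat green glass bottle, 76 mm across, held fast by its foot in a plywood clamp ring (100 mm across, 20 mm high) fixed to the tray. Origin: centre of the ring's underside, on the tray floor; z up along the neck. The shoulder narrows from 88 mm up to a 32 mm neck at 109 mm; the neck (30 mm over its four spring catches) ends under the cap 144 mm above the origin.
- cap: The same cap as cap_mid; origin at the centre of the skirt's lower edge, 19 mm below that point. Seated, this origin is 118 mm above the bottle's. Spring catches hold it: it snaps free with a straight pull of roughly 10 N and is clear of the neck 26 mm up; it then rests by its head on the puller's feet. It stands by itself on its skirt.
- cap_mid (a point): Centre (half-way up) of the steel snap-fit cap, mushroom-shaped, 38 mm high, about 90 g: round overhanging head 70 mm across and 12 mm thick on a round hollow skirt 26 mm high, at most 41 mm across. z up. From this point, the top at +19 mm, underside of the head at +7 mm, lower edge of the skirt at -19 mm.
- puller: The same puller, origin at the centre of its feet's underside, same axes. Heights from there: feet 0 to 5 mm, reaching inwards from both legs and leaving a slot 48 mm wide between them (y -24 to 24 mm); legs 78 mm apart inside; bridge 43 to 50 mm; handle 24 x 24 mm square from 50 to 110 mm. The cap's head fits in over the feet only by sliding along x.
- puller_mid (a point): Centre (half-way up, 55 mm above its feet's underside) of the puller, 110 mm high, about 160 g, standing on the tray: a dark steel bridge like a short tunnel, open at both ends along its own x (40 mm long in x, 88 mm wide in y), with an upright dark wooden handle on top. x and -x are alike; z up.
- coaster: Square cork coaster 100 x 100 mm, 5 mm thick, fixed to the tray. Origin: centre of its underside, on the tray floor.
- tray: Birch plywood tray, 440 mm (x) by 740 mm (y), fixed on the table, floor 8 mm thick, rim 24 mm high. Origin: centre of its underside on the table, so the floor is 8 mm above it.
- glass0_mid (a point): Centre (half-way up) of one of three alike clear drinking glasses, 60 mm across, 150 mm high, 240 g, standing loose on the tray about 100 mm from the bottle's axis. Higher than the underside of the cap's head, so it blocks the puller on its side.
- glass1_mid (a point): Centre (half-way up) of one of three alike clear drinking glasses, 60 mm across, 150 mm high, 240 g, standing loose on the tray about 100 mm from the bottle's axis. Higher than the underside of the cap's head, so it blocks the puller on its side.
- glass2_mid (a point): Centre (half-way up) of one of three alike clear drinking glasses, 60 mm across, 150 mm high, 240 g, standing loose on the tray about 100 mm from the bottle's axis. Higher than the underside of the cap's head, so it blocks the puller on its side.
- rest_mid (a point): Centre (half-way up) of the loose stainless steel chopstick rest, 70 x 20 mm and 14 mm high, lying on the tray about 100 mm from the bottle's axis on the side without a glass.

How it is judged:
By the outcome, as a careful person would: the job done as asked, in the order asked, and still so for the second after the job is handed in, with the robot touching nothing.
It also fails if it takes over 58 s, if anything falls off the work surface, if the arm or the gripper's body presses on something with over 40 N, if the wrist force passes 120 N, or if a joint passes its speed limit or range.

## Robot

A 6-joint arm with a two-finger parallel gripper is mounted at the origin on the work surface. World frame = base frame: x ahead of the robot, y to its left, z up, the work surface at z = 0. Lengths are in m, angles in rad, forces in N, time in s.
With the tool pointing down it reaches from about 0.35 to 0.85 m from the base axis. Payload 8.1 kg.
Tool frame: the origin (TCP) lies on the centre line of the jaws, within the pads' length; the fingertips stand robot.tips_ahead ahead of it and the grasp point (between the pads) lies 8 mm behind it (robot.tips_ahead is the distance from the TCP to the fingertips, in m); z points along the fingers, y is the direction in which the jaws open and shut (so a half turn about z gives the same grasp; the last joint's range is limited). The gripper opens to 93 mm and grips with 3 to 60 N. Pads are 15 mm wide; open, the fingers measure 128 mm over their backs; the gripper's body (75 mm by 188 mm) begins 65 mm behind the grasp point.
Start: joints at [1.196, 0.13, 1.488, -0, 1.523, -0.085], TCP at [0.171, 0.575, 0.2] pointing down, gripper open.
Joint ranges: [-2.96, 2.96], [-0.89, 2.26], [0.02, 2.5], [-1.34, 4.48], [0, 2.73], [-2.66, 2.66]. Speed limits (rad/s): [2.39, 2.39, 2.79, 3.14, 3.14, 3.14].

## Interface

Orientations are given as a rotation vector (axis times angle).
In Python, from plant import monitor, eyes, job, robot gives the robot as it stands.
- The arm moves only by the tool servo_tool, never from a script. Its argument "plan" is a list that holds one entry, the list of rows, each a list of 7 numbers: the closure, from -1 (fully open) to 1 (shut), so that 0 is half open, then the shift along the world's x, y, z in mm, then the turn, a rotation vector about the world's x, y, z in rad. In form: [[[hand, dx, dy, dz, ax, ay, az], ...]]. A call has 1 to 12 rows; each row shifts and turns the commanded pose from where the row before left it; what a row does not reach is not made up. A row lasts 1/10 s, in which the tool goes at most 50 mm and 8.59 degrees, less where a joint would pass 70% of its speed; a pose out of reach is approached as far as the arm can. A call with a gripper value outside its range is refused whole. The fingers move at their own pace and stop on an object; "force" is the grip in N (left out, the last holds). Time passes only in rows, so rows that do not move let the fingers close. It gives the time, the measured TCP pose, the force and the opening at its end, in the units of the state.
- monitor.read_state(): the state, without advancing time (a new reading comes with each control period).
- eyes.read_camera(name): name is "scene" or "top" or "wrist"; returns the picture (400x640x3 uint8, red, green, blue); there is no depth.
- eyes.camera_info(name): a dict with "mtx" (3x3 intrinsics, pixels), "D" ([k1, k2, p1, p2, k3] as OpenCV has them; the pictures are not rectified), "R" (3x3) and "t" (3): a world point X has camera coordinates R X + t. Camera axes: x right, y down, z forward; pixel columns grow to the right and rows downward; lengths in m; the calibration is good to about 2 mm. A picture is of the moment at which its call begins: read the wrist's pose just before it. camera_info takes no time and is no camera call; for the wrist camera it gives the pose at the moment of the call.
- job.close_job(): hands the job in, once; it reports no verdict.
The state is a dict: "t": time; "q": joint angles; "dq": joint speeds; "joint_torque": joint torques, N m; "tool_pos": TCP position; "orientation": TCP orientation; "force": force on the tool from outside, world axes, zero at the start; "wrist_torque": the same for the moment, N m; "opening": finger opening in m.
Only numpy, scipy, OpenCV 4.12 (cv2) and the standard library are available. Lean on these libraries where they do the work, as an engineer would, in place of code of your own. Each camera call takes 0.05 s, during which the arm holds its last target. There are 200 camera calls.

## Working session

There is one attempt and no reset: what is moved stays moved. The work goes in short steps, Python scripts to look and compute and a tool call to move; the robot and the scene stay as the last step left them, time stands still between calls to the robot, and variables do not carry over. Pictures are saved under pics/ and viewed, about 8 in all and at most 12, crops included, and the job is handed in when it is done.

Besides the shell and the picture viewer there is one more tool, called after "Emit:" as name(argument=value, ...), one argument or row to a line, values as JSON. servo_tool: Moves the arm, as the interface text tells. Its arguments: {"type":"object","properties":{"plan":{"type":"array"},"force":{"type":"number"}},"required":["plan"]}

```bash
ls; mkdir -p pics; python3 - <<'E'
from plant import monitor, eyes, job, robot
import cv2
print(monitor.read_state()); print([a for a in dir(robot) if a[0]!='_'], robot.tips_ahead)
for n in("scene","top"):
    cv2.imwrite(f"pics/{n}1.png",eyes.read_camera(n)[:,:,::-1]); c=eyes.camera_info(n); print(n,c)
E
```

```text
pics
{'t': 0.0, 'q': array([ 1.19558663e+00,  1.31160427e-01,  1.48926286e+00,  4.72939089e-06,
        1.52302653e+00, -8.54032635e-02]), 'dq': array([-0.00069578, -0.00047236, -0.00017214,  0.00106372,  0.00055441,
        0.00041702]), 'joint_torque': array([ 4.52255354e-04, -5.59840357e+01, -4.91756558e+01,  7.68235023e-02,
        3.58803850e-02, -7.20998992e-05]), 'tool_pos': array([0.17121489, 0.57441761, 0.19929696]), 'orientation': array([-4.53573789e-01, -3.10824303e+00,  2.83811470e-03]), 'force': array([-0.414478  ,  0.23311051, -0.05341805]), 'wrist_torque': array([-0.02048533,  0.01293561,  0.03009138]), 'opening': 0.09286442167497493}
['IKError', 'tips_ahead'] 0.011
scene {'mtx': array([[422.19885765,   0.        , 319.74630666],
       [  0.        , 422.19885765, 201.1517166 ],
       [  0.        ,   0.        ,   1.        ]]), 'D': array([0.02654562, 0.        , 0.        , 0.        , 0.        ]), 'R': array([[ 0.87943381,  0.47587142, -0.01194047],
       [ 0.27204879, -0.52302703, -0.80773274],
       [-0.39062211,  0.70709909, -0.58942789]]), 't': array([-0.50876362, -0.0848926 ,  1.27424651])}
top {'mtx': array([[434.32331637,   0.        , 313.35964912],
       [  0.        , 434.32331637, 207.90372105],
       [  0.        ,   0.        ,   1.        ]]), 'D': array([-0.07121355,  0.        ,  0.        ,  0.        ,  0.        ]), 'R': array([[ 0.02302677, -0.99968484,  0.00999937],
       [-0.99715206, -0.02368463, -0.07160168],
       [ 0.07181594, -0.00832214, -0.99738318]]), 't': array([-0.01347177,  0.5710135 ,  0.87986322])}
```

View pics/scene1.png

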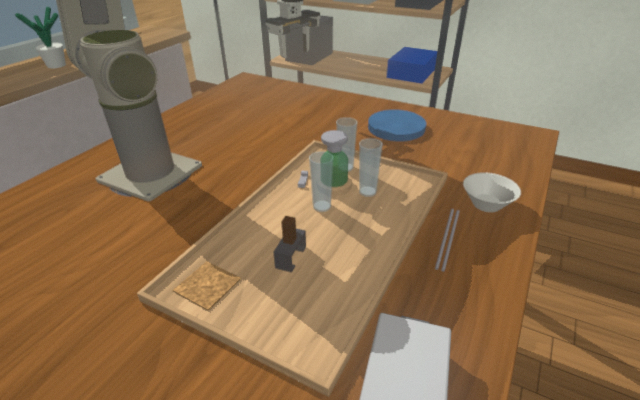

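View pics/top1.png

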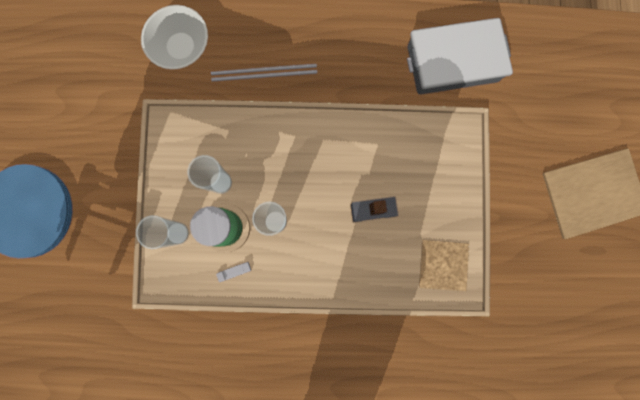

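The scene view shows the bottle at (334,160), with glasses around it and the rest on the robot's side. The puller is at (288,245) and the coaster at (208,284). In the top view the cap's head is at (210,227), the puller at (375,209), the coaster at (445,265) and the rest at (235,271). The open side is the one towards the robot (-x). I'll enlarge this for measuring.

```bash
cat > h.py <<'E'
from plant import monitor, eyes, job, robot
import numpy as np, cv2
def ray(n,uv,c=None):
    c=c or eyes.camera_info(n)
    p=cv2.undistortPoints(np.array(uv,float).reshape(-1,1,2),c["mtx"],c["D"]).reshape(-1,2)
    d=np.c_[p,np.ones(len(p))]@c["R"]; return -c["R"].T@c["t"],d
def at(n,uv,z,c=None):
    o,d=ray(n,uv,c); return o+d*((z-o[2])/d[:,2])[:,None]
def proj(n,X,c=None):
    c=c or eyes.camera_info(n)
    return cv2.projectPoints(np.array(X,float).reshape(-1,1,3),cv2.Rodrigues(c["R"])[0],c["t"],c["mtx"],c["D"])[0].reshape(-1,2)
E
python3 - <<'E'
from h import *
im=cv2.imread("pics/top1.png")
a=cv2.resize(im[150:290,130:290],None,fx=5,fy=5,interpolation=2)[:,:]
b=cv2.resize(im[190:300,340:480],None,fx=5,fy=5,interpolation=2)
cv2.imwrite("pics/a.png",cv2.resize(im[150:290,130:310],(720,560),interpolation=2))
cv2.imwrite("pics/b.png",b)
print("cam",ray("top",[[0,0]])[0])
print("tray corners",at("top",[[146,102],[488,110],[487,314],[135,306]],.03).round(3))
print("head guess z.164",at("top",[[210,227]],.164), "handle",at("top",[[378,207]],.118),"coaster",at("top",[[445,265]],.013),"rest",at("top",[[235,271]],.022))
E
```

```text
cam [0.5065093  0.00737906 0.91858101]
tray corners [[ 0.786  0.359  0.03 ]
 [ 0.788 -0.367  0.03 ]
 [ 0.36  -0.362  0.03 ]
 [ 0.361  0.36   0.03 ]]
head guess z.164 [[0.52327598 0.18007924 0.164     ]] handle [[ 0.56868012 -0.11908403  0.118     ]] coaster [[ 0.45844463 -0.27848135  0.013     ]] rest [[0.43744265 0.15770538 0.022     ]]
```

View pics/a.png

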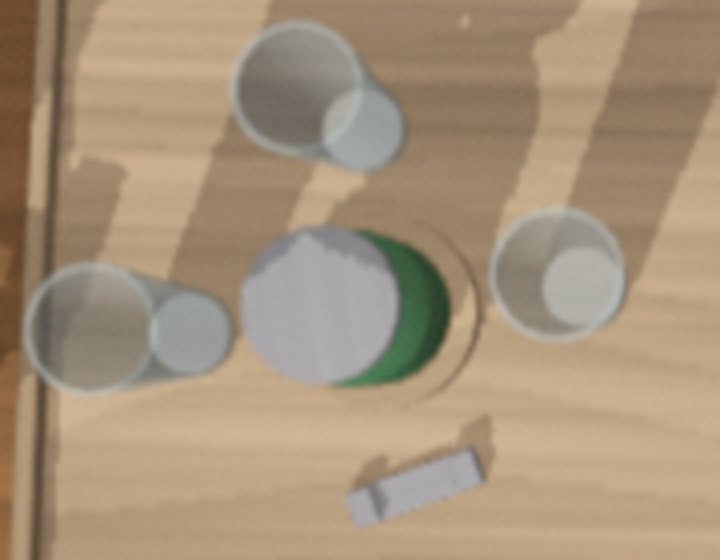

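View pics/b.png

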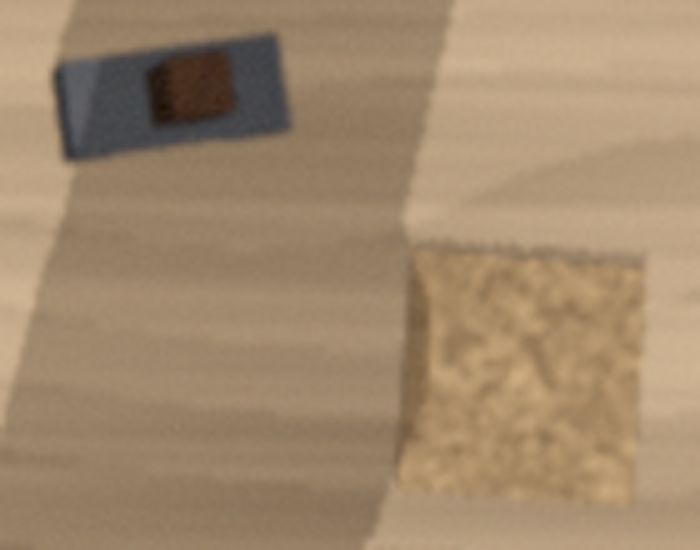

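The crops show the cap's head centred at about (210.2,226.5). The glass bottoms are at roughly (221,182.5), (177.5,233) and (276,222). The bridge's right edge runs from (395.6,197) to (398,216), the handle top is at about (380,207.5), and the coaster corners are at (424,239), (469,242), (466.5,290) and (420,286).

```bash
python3 - <<'E'
from h import *
T=lambda l,z: at("top",l,z)
cap=T([[210.25,226.5]],.164)[0]; print("cap",cap, "diam",np.linalg.norm(np.diff(T([[190.5,226.5],[230,226.5]],.164),axis=0)))
for n,u in dict(g0=[221,182.5],g1=[177.5,233.2],g2=[276.2,221.8]).items():
    p=T([u],.008)[0]; print(n,p.round(3),"r",np.linalg.norm((p-cap)[:2]).round(3),"ang",np.degrees(np.arctan2(*(p-cap)[1::-1])).round(1))
p=T([[234,271.5]],.022)[0];print("rest",p.round(3),np.linalg.norm((p-cap)[:2]))
# glass tops
print("tops",T([[204.5,172],[152.8,232],[269.5,218.5]],.158).round(3).tolist())
h=T([[380.2,207.6]],.118)[0];print("handle",h)
e=T([[395.6,197],[398,216]],.058);d=e[0]-e[1];yaw=np.arctan2(d[1],d[0]);print("edge len",np.linalg.norm(d),"yaw",np.degrees(yaw))
l=T([[351,203],[395.6,197],[353.6,222],[398,216]],.058);
for i in(0,2): v=l[i]-l[i+1]; print("long",np.linalg.norm(v),np.degrees(np.arctan2(-v[0],v[1])))
yw=np.radians(7.3); m=e.mean(0)+.044*np.array([-np.sin(yw),np.cos(yw),0]);print("mid by edge",m)
k=T([[422.6,239],[469,242],[466.5,290.5],[420,287]],.013);print("coaster",k.round(3).tolist(),k.mean(0))
# bottle ring check
print("ring right edge",T([[250.3,228]],.028))
E
```

```text
cap [0.52415587 0.17967547 0.164     ] diam 0.06913026992512952
g0 [0.621 0.196 0.008] r 0.099 ang 9.7
g1 [0.512 0.284 0.008] r 0.105 ang 96.6
g2 [0.541 0.077 0.008] r 0.104 ang -80.7
rest [0.436 0.16  0.022] 0.09002500893345337
tops [[0.62, 0.195, 0.158], [0.512, 0.283, 0.158], [0.541, 0.077, 0.158]]
handle [ 0.56766217 -0.1231954   0.118     ]
edge len 0.03827429887341695 yaw 7.765757902892224
long 0.09029786699003677 9.040139350977919
long 0.08963340961685354 8.974489063424045
mid by edge [ 0.56967638 -0.12262163  0.058     ]
coaster [[0.512, -0.231, 0.013], [0.508, -0.33, 0.013], [0.406, -0.325, 0.013], [0.412, -0.226, 0.013]] [ 0.45930684 -0.27773301  0.013     ]
ring right edge [[0.52628378 0.12820746 0.028     ]]
```

The sizes check out: head 69 mm, puller about 90 × 38 mm at yaw ~8°, glasses at 99–105 mm. The open side is at about 188°, so the puller's present yaw suits the slide-in. I'll move above the handle now.

Emit:
servo_tool(
  plan=[
    [[-1,6,-10,20,0,0,0],[-1,14,-24,20,0,0,0.03],[-1,18,-32,10,0,0,0.04],[-1,18,-32,0,0,0,0.04],[-1,18,-32,0,0,0,0.04],[-1,18,-32,0,0,0,0.04],[-1,18,-32,0,0,0,0.04],[-1,18,-32,0,0,0,0.04],[-1,18,-32,0,0,0,0.04],[-1,18,-32,0,0,0,0.04],[-1,18,-32,0,0,0,0.04],[-1,18,-32,0,0,0,0.039]],
  ],
  force=40,
)

```text
t: 1.3
tool_pos: [0.3717, 0.2196, 0.2501]
orientation: [0.221, -3.134, 0.0]
force: [0.3, -0.2, 0.6]
opening: 0.0933
```

Emit:
servo_tool(
  plan=[
    [[-1,20,-36,0,0,0,0],[-1,20,-36,0,0,0,0],[-1,20,-36,0,0,0,0],[-1,20,-36,0,0,0,0],[-1,20,-36,0,0,0,0],[-1,20,-36,0,0,0,0],[-1,20,-36,0,0,0,0],[-1,20,-36,0,0,0,0],[-1,15,-26,0,0,0,0],[-1,8,-12,0,0,0,0],[-1,0,0,0,0,0,0]],
  ],
)

```text
t: 2.4
tool_pos: [0.5545, -0.1061, 0.2495]
orientation: [0.215, -3.133, -0.001]
force: [0.4, -0.4, -0.4]
opening: 0.0929
```

Emit:
servo_tool(
  plan=[
    [[-1,14,-16,0,0,0,0],[-1,0,0,0,0,0,0],[-1,0,0,0,0,0,0]],
  ],
)

```text
t: 2.7
tool_pos: [0.568, -0.1197, 0.2502]
orientation: [0.22, -3.133, -0.001]
force: [0.2, -0.2, -0.2]
opening: 0.0927
```

```bash
python3 - <<'E'
from h import *
s=monitor.read_state();c=eyes.camera_info("wrist");im=eyes.read_camera("wrist")[:,:,::-1].copy()
import pickle;pickle.dump(c,open("w1.pkl","wb"))
print(s["tool_pos"],s["orientation"],-c["R"].T@c["t"],c["R"][2])
cv2.imwrite("pics/w1.png",im)
print(proj("w",[[.568,-.123,.118],[.568,-.123,.058]],c))
E
```

```text
[ 0.56797668 -0.11967591  0.25021641] [ 2.19591097e-01 -3.13331216e+00 -1.13715915e-03] [ 0.49057716 -0.1321448   0.43617341] [ 0.27408196  0.03945041 -0.96089684]
[[319.0047989  186.77314654]
 [319.22470769 175.7943051 ]]
```

View pics/w1.png

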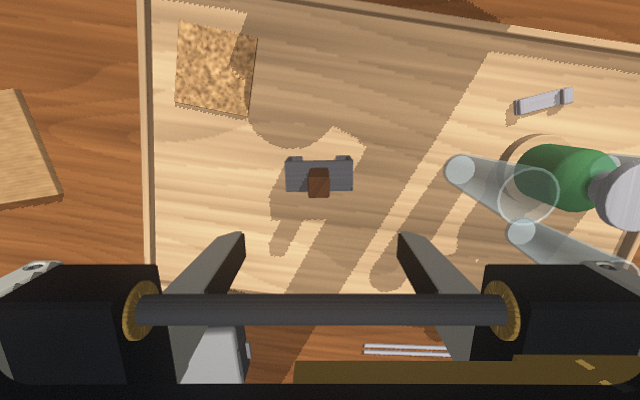

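The wrist view shows the puller's bridge level at columns 285–353 (middle 319) and the handle at 318.5. I predicted 319.0, so the position and yaw are confirmed. Descending to grasp.

Emit:
servo_tool(
  plan=[
    [[-1,0,-3,-15,0,0,0],[-1,0,0,-30,0,0,0],[-1,0,0,-40,0,0,0],[-1,0,0,-40,0,0,0],[-1,0,0,-28,0,0,0],[-1,0,0,-15,0,0,0],[-1,0,0,0,0,0,0],[1,0,0,0,0,0,0],[1,0,0,0,0,0,0],[1,0,0,0,0,0,0],[1,0,0,0,0,0,0],[1,0,0,0,0,0,0]],
  ],
)

```text
t: 3.95
tool_pos: [0.5689, -0.1242, 0.0831]
orientation: [-0.218, 3.133, -0.001]
force: [0.8, 0.0, -0.2]
opening: 0.0575
```

Emit:
servo_tool(
  plan=[
    [[1,0,0,0,0,0,0],[1,0,0,0,0,0,0],[1,0,0,0,0,0,0],[1,0,0,0,0,0,0]],
  ],
)

```text
t: 4.35
tool_pos: [0.5684, -0.124, 0.0823]
orientation: [0.218, -3.134, -0.0]
force: [0.0, 0.6, 0.5]
opening: 0.0254
```

Emit:
servo_tool(
  plan=[
    [[1,0,0,0,0,0,0],[1,0,0,0,0,0,0],[1,0,0,10,0,0,0],[1,0,0,20,0,0,0],[1,0,0,30,0,0,0],[1,0,0,30,0,0,0],[1,0,0,30,0,0,0],[1,-5,10,30,0,0,0],[1,-10,20,30,0,0,0],[1,-15,30,18,0,0,0],[1,-15,30,0,0,0,0],[1,-15,30,0,0,0,0]],
  ],
)

```text
t: 5.55
tool_pos: [0.5083, -0.0032, 0.2823]
orientation: [-0.217, 3.131, -0.001]
force: [0.0, 0.8, -0.6]
opening: 0.024
```

Emit:
servo_tool(
  plan=[
    [[1,-15,30,0,0,0,0],[1,-15,30,0,0,0,0],[1,-15,30,0,0,0,0],[1,-15,30,0,0,0,0],[1,-10,25,0,0,0,0],[1,-7,15,0,0,0,0],[1,-3,10,0,0,0,0],[1,0,0,0,0,0,0],[1,0,0,0,0,0,0],[1,0,0,0,0,0,0]],
  ],
)

```text
t: 6.55
tool_pos: [0.4288, 0.1652, 0.2804]
orientation: [0.217, -3.134, 0.001]
force: [-0.2, 0.3, -0.7]
opening: 0.0237
```

```bash
python3 - <<'E'
from h import *
s=monitor.read_state();print(s["tool_pos"],s["orientation"],s["opening"],s["force"])
for n in("scene","top"): cv2.imwrite(f"pics/{n}2.png",eyes.read_camera(n)[:,:,::-1])
c=eyes.camera_info("wrist");cv2.imwrite("pics/w2.png",eyes.read_camera("wrist")[:,:,::-1])
cap=np.array([.5242,.1797,.164]);e=.035*np.array([-np.sin(.14),np.cos(.14),0]);d=np.array([np.cos(.14),np.sin(.14),0])*.035
print(proj("wrist",[cap,cap+e,cap-e,cap-d],c).round(1).tolist())
import pickle;pickle.dump((c,s),open("w2.pkl","wb"))
E
```

```text
[0.42879056 0.1652321  0.28036476] [ 2.17040400e-01 -3.13408089e+00  5.57204323e-04] 0.023735732333371718 [-0.16861309  0.26432765 -0.73789957]
[[323.2, 272.4], [353.7, 272.3], [292.6, 272.5], [323.1, 244.3]]
```

View pics/w2.png

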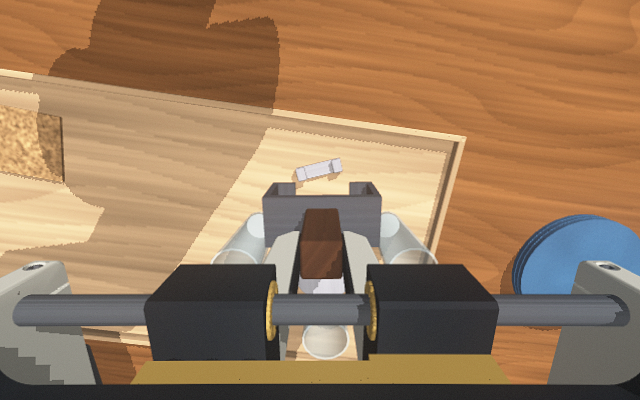

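The wrist view shows the puller held level, with the bridge at 263–382 and the handle mid at ~321. The gripper hides the cap. I'll cross-check the cap in the scene camera with model outlines.

```bash
python3 - <<'E'
from h import *
import pickle
c=eyes.camera_info("scene");s=pickle.load(open("w2.pkl","rb"))[1]
th=np.linspace(0,6.283,90)
circ=lambda x,y,z,r:np.c_[x+r*np.cos(th),y+r*np.sin(th),0*th+z]
o=[]
S=6
for f in(1,2):
    im=cv2.imread(f"pics/scene{f}.png");x0,y0,w,h=284,90,66,100
    if f==2:x0,y0=270,80
    b=cv2.resize(im[y0:y0+h,x0:x0+w],None,fx=S,fy=S,interpolation=2)
    def dr(P,col): cv2.polylines(b,[(((proj("s",P,c)-[x0,y0]+.5)*S)*8).astype(int)],True,col,1,cv2.LINE_AA,3)
    for z in(.152,.164): dr(circ(.5242,.1797,z,.035),(0,0,255))
    if f==2:
        t=s["tool_pos"];R=cv2.Rodrigues(np.array([0,0,.138]))[0];base=t-[0,0,.074]
        for z in(0,.050): dr(base+np.array([[x,y,z] for x,y in((.02,.044),(-.02,.044),(-.02,-.044),(.02,-.044))])@R.T,(255,0,0))
        dr(base+np.array([[x,y,.05] for x,y in((.012,.012),(-.012,.012),(-.012,-.012),(.012,-.012))])@R.T,(255,0,0))
    o.append(b)
cv2.imwrite("pics/cmp.png",np.hstack(o))
E
```

```text
(no output)
```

View pics/cmp.png

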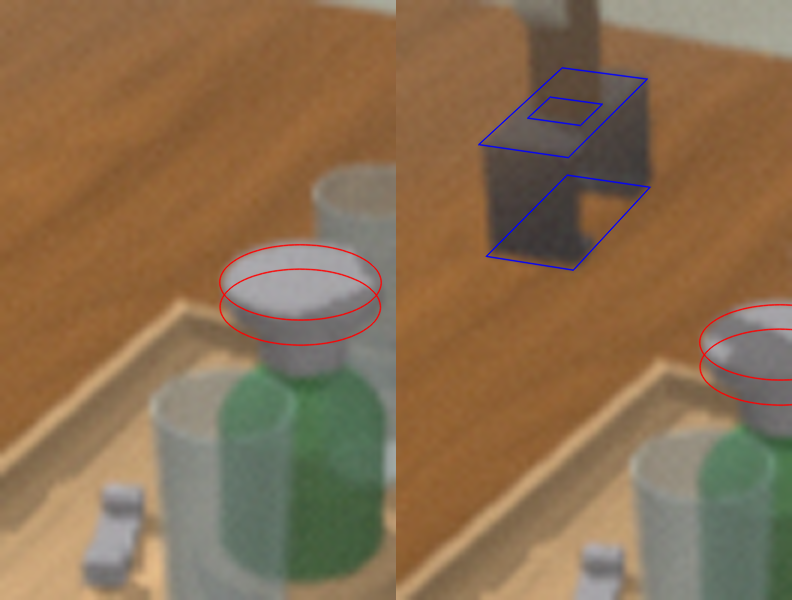

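The outlines match in the scene camera to about 1 px: the head's left and right edges lie on the red ellipse, and the bridge lies on the blue box. Lateral error is about 1 mm or less against ±3.5 mm of play, so I'll lower and slide in.

Emit:
servo_tool(
  plan=[
    [[1,0,0,-10,0,0,0],[1,0,0,-20,0,0,0],[1,0,0,-20,0,0,0],[1,0,0,-11,0,0,0],[1,0,0,-5,0,0,0],[1,0,0,0,0,0,0],[1,5,0.7,0,0,0,0],[1,10,1.5,0,0,0,0],[1,10,1.5,0,0,0,0],[1,5,0.7,0,0,0,0],[1,0,0,0,0,0,0],[1,0,0,0,0,0,0]],
  ],
)

```text
t: 7.9
tool_pos: [0.4585, 0.1704, 0.2142]
orientation: [0.218, -3.133, 0.0]
force: [0.9, 0.4, -1.8]
opening: 0.0238
```

Emit:
servo_tool(
  plan=[
    [[1,5,0.7,0,0,0,0],[1,5,0.7,0,0,0,0],[1,5,0.7,0,0,0,0],[1,5,0.7,0,0,0,0],[1,5,0.7,0,0,0,0],[1,5,0.7,0,0,0,0],[1,5,0.7,0,0,0,0],[1,5,0.7,0,0,0,0],[1,0,0,0,0,0,0]],
  ],
)

```text
t: 8.8
tool_pos: [0.4989, 0.176, 0.2142]
orientation: [0.218, -3.134, 0.0]
force: [-0.0, 0.2, -0.9]
opening: 0.024
```

Emit:
servo_tool(
  plan=[
    [[1,5,0.7,0,0,0,0],[1,5,0.7,0,0,0,0],[1,5,0.7,0,0,0,0],[1,5,0.7,0,0,0,0],[1,5,0.6,0,0,0,0],[1,0,0,0,0,0,0],[1,0,0,0,0,0,0]],
  ],
)

```text
t: 9.5
tool_pos: [0.5234, 0.1794, 0.2142]
orientation: [0.218, -3.134, 0.0]
force: [-0.0, -0.1, -1.1]
opening: 0.0233
```

```bash
python3 - <<'E'
from h import *
s=monitor.read_state();print(s["tool_pos"],s["force"],s["wrist_torque"])
im=eyes.read_camera("scene")[:,:,::-1]
cv2.imwrite("pics/s3.png",cv2.resize(im[100:220,270:400],None,fx=5,fy=5,interpolation=2))
E
```

```text
[0.52344445 0.17938712 0.21420442] [-0.04927684 -0.08643956 -1.06900455] [ 0.01950565 -0.01764362  0.02716755]
```

View pics/s3.png

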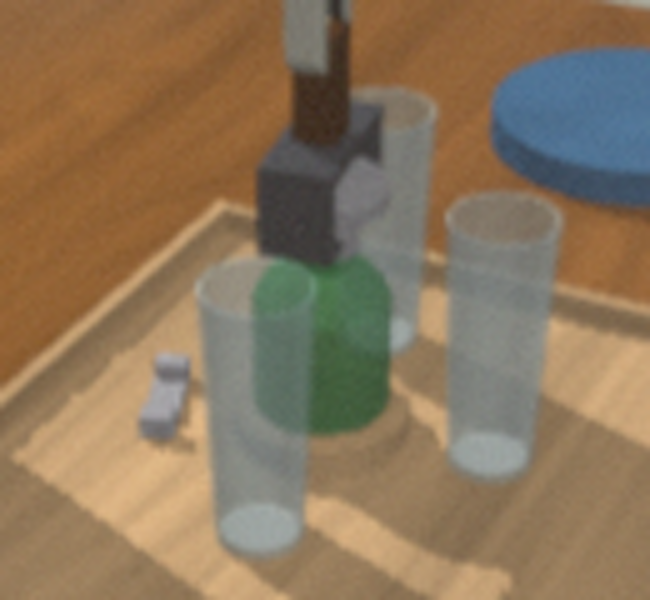

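The puller sits around the cap. The head is visible inside the tunnel at (358,205), the glasses are untouched, and there was no contact force. Pulling up gently.

Emit:
servo_tool(
  plan=[
    [[1,0,0,2,0,0,0],[1,0,0,2,0,0,0],[1,0,0,1.5,0,0,0],[1,0,0,1,0,0,0],[1,0,0,1,0,0,0],[1,0,0,1,0,0,0],[1,0,0,1,0,0,0],[1,0,0,1,0,0,0]],
  ],
  force=55,
)

```text
t: 10.35
tool_pos: [0.5229, 0.1792, 0.2237]
orientation: [0.218, -3.132, 0.001]
force: [1.6, 0.1, -8.5]
opening: 0.0235
```

Emit:
servo_tool(
  plan=[
    [[1,0,0,1,0,0,0],[1,0,0,1,0,0,0],[1,0,0,1,0,0,0],[1,0,0,1,0,0,0],[1,0,0,1,0,0,0],[1,0,0,1,0,0,0],[1,0,0,0,0,0,0]],
  ],
)

```text
t: 11.05
tool_pos: [0.5239, 0.1795, 0.2317]
orientation: [-0.218, 3.133, 0.0]
force: [-0.1, -0.1, -1.4]
opening: 0.0239
```

Emit:
servo_tool(
  plan=[
    [[1,0,0,2,0,0,0],[1,0,0,4,0,0,0],[1,0,0,6,0,0,0],[1,0,0,7,0,0,0],[1,0,0,8,0,0,0],[1,0,0,8,0,0,0],[1,0,0,8,0,0,0],[1,0,0,6,0,0,0],[1,0,0,4,0,0,0],[1,0,0,2,0,0,0],[1,0,0,0,0,0,0],[1,0,0,0,0,0,0]],
  ],
)

```text
t: 12.25
tool_pos: [0.5233, 0.1794, 0.2854]
orientation: [0.218, -3.133, 0.0]
force: [0.1, 0.3, -2.4]
opening: 0.0233
```

```bash
python3 - <<'E'
from h import *
s=monitor.read_state();print(s["tool_pos"],s["force"],s["wrist_torque"])
im=eyes.read_camera("scene")[:,:,::-1]
cv2.imwrite("pics/s4.png",cv2.resize(im[80:200,270:400],None,fx=5,fy=5,interpolation=2))
E
```

```text
[0.52327847 0.17935389 0.28544215] [ 0.11621209  0.31433663 -2.40046043] [0.07019841 0.04733695 0.05557701]
```

View pics/s4.png

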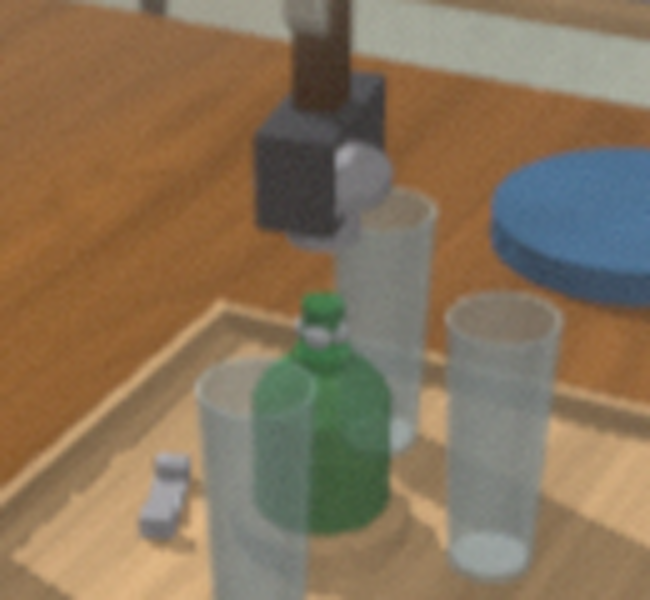

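The cap is free and hangs on the puller, the neck with its catches is bare, and the glasses and rest haven't moved. The load rose by 1 N. I'll carry it smoothly to the coaster.

Emit:
servo_tool(
  plan=[
    [[1,-0.4,-3,0,0,0,0],[1,-0.8,-6,0,0,0,0],[1,-1.4,-10,0,0,0,0],[1,-2,-14,0,0,0,0],[1,-2.5,-18,0,0,0,0],[1,-3.1,-22,0,0,0,0],[1,-3.4,-24,0,0,0,0],[1,-3.4,-24,0,0,0,0],[1,-3.4,-24,0,0,0,0],[1,-3.4,-24,0,0,0,0],[1,-3.4,-24,0,0,0,0],[1,-3.4,-24,0,0,0,0]],
  ],
)

```text
t: 13.5
tool_pos: [0.4921, -0.0396, 0.286]
orientation: [-0.217, 3.134, -0.001]
force: [0.1, -0.3, -2.1]
opening: 0.0235
```

Emit:
servo_tool(
  plan=[
    [[1,-3.4,-24,0,0,0,0],[1,-3.4,-24,0,0,0,0],[1,-3.4,-24,0,0,0,0],[1,-3.3,-24,0,0,0,0],[1,-3.3,-24,0,0,0,0],[1,-3.3,-24,0,0,0,0],[1,-3.3,-24,0,0,0,0],[1,-3.1,-22,0,0,0,0],[1,-2.5,-18,0,0,0,0],[1,-2,-14,0,0,0,0],[1,-1.4,-10,0,0,0,0],[1,-0.8,-6,0,0,0,0]],
  ],
)

```text
t: 14.7
tool_pos: [0.4592, -0.2765, 0.2858]
orientation: [0.217, -3.134, -0.0]
force: [-0.4, 0.4, -1.6]
opening: 0.0238
```

Emit:
servo_tool(
  plan=[
    [[1,-0.4,-2,0,0,0,0],[1,0,0,0,0,0,0],[1,0,0,-5,0,0,0],[1,0,0,-10,0,0,0],[1,0,0,-15,0,0,0],[1,0,0,-20,0,0,0],[1,0,0,-20,0,0,0],[1,0,0,-20,0,0,0],[1,0,0,-20,0,0,0],[1,0,0,-15,0,0,0],[1,0,0,-10,0,0,0],[1,0,0,-5,0,0,0]],
  ],
)

```text
t: 15.9
tool_pos: [0.4587, -0.2771, 0.1443]
orientation: [0.219, -3.133, -0.002]
force: [1.2, 0.6, -1.7]
opening: 0.0235
```

Emit:
servo_tool(
  plan=[
    [[1,0,0,0,0,0,0],[1,0,0,0,0,0,0],[1,0,0,0,0,0,0]],
  ],
)

```text
t: 16.2
tool_pos: [0.4598, -0.278, 0.1469]
orientation: [-0.218, 3.133, -0.002]
force: [0.8, 0.1, -2.1]
opening: 0.0234
```

```bash
python3 - <<'E'
from h import *
s=monitor.read_state();print(s["tool_pos"],s["force"],s["wrist_torque"])
im=eyes.read_camera("scene")[:,:,::-1]
x0,y0,S=150,220,5
b=cv2.resize(im[y0:y0+110,x0:x0+130],None,fx=S,fy=S,interpolation=2)
th=np.linspace(0,6.283,60);t=s["tool_pos"]
for z,r in((t[2]-.069,.035),(t[2]-.057,.035),(t[2]-.095,.0205)):
    P=np.c_[t[0]+r*np.cos(th),t[1]+r*np.sin(th),0*th+z]
    cv2.polylines(b,[((proj("scene",P)-[x0,y0]+.5)*S).astype(int)],True,(0,0,255),1,cv2.LINE_AA)
P=np.array([[.512,-.231,.013],[.508,-.33,.013],[.406,-.325,.013],[.412,-.226,.013]])
cv2.polylines(b,[((proj("scene",P)-[x0,y0]+.5)*S).astype(int)],True,(255,0,0),1,cv2.LINE_AA)
cv2.imwrite("pics/s5.png",b)
E
```

```text
[ 0.45981104 -0.27803197  0.14693807] [ 0.77354145  0.13800541 -2.1325009 ] [ 0.02306099  0.05309899 -0.01447014]
```

View pics/s5.png

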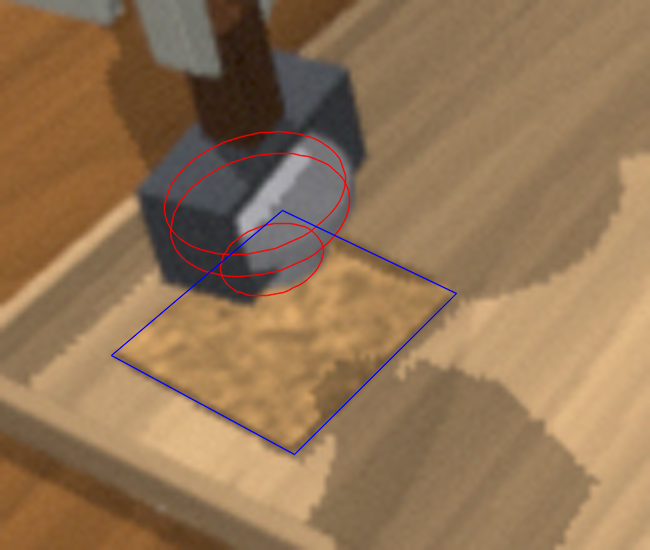

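The cap still sits on the feet, about 1–2 mm towards +x within the puller, and is centred over the coaster. Lowering slowly.

Emit:
servo_tool(
  plan=[
    [[1,-1.5,0,-5,0,0,0],[1,0,0,-10,0,0,0],[1,0,0,-9,0,0,0],[1,0,0,-5,0,0,0],[1,0,0,-3,0,0,0],[1,0,0,-2,0,0,0],[1,0,0,-1.5,0,0,0],[1,0,0,-1.5,0,0,0],[1,0,0,-1.5,0,0,0],[1,0,0,-1.5,0,0,0],[1,0,0,-1.5,0,0,0],[1,0,0,-1.5,0,0,0]],
  ],
)

```text
t: 17.45
tool_pos: [0.4579, -0.2777, 0.1029]
orientation: [-0.219, 3.134, -0.0]
force: [0.1, 0.3, -1.5]
opening: 0.0237
```

Emit:
servo_tool(
  plan=[
    [[1,0,0,-1.5,0,0,0],[1,0,0,-1,0,0,0],[1,0,0,-1,0,0,0],[1,0,0,0,0,0,0],[1,0,0,0,0,0,0]],
  ],
)

```text
t: 17.95
tool_pos: [0.4577, -0.2776, 0.0994]
orientation: [-0.218, 3.134, -0.0]
force: [-0.2, 0.1, -1.3]
opening: 0.0237
```

Force is back to the puller alone. I'll slide out along +x slowly and check for force.

Emit:
servo_tool(
  plan=[
    [[1,2,0.3,0,0,0,0],[1,4,0.6,0,0,0,0],[1,5,0.7,0,0,0,0],[1,5,0.7,0,0,0,0],[1,5,0.7,0,0,0,0],[1,5,0.7,0,0,0,0],[1,5,0.7,0,0,0,0],[1,0,0,0,0,0,0]],
  ],
)

```text
t: 18.75
tool_pos: [0.4894, -0.2731, 0.0993]
orientation: [-0.219, 3.134, -0.0]
force: [-0.5, 0.3, -0.9]
opening: 0.0237
```

Emit:
servo_tool(
  plan=[
    [[1,5,0.7,0,0,0,0],[1,8,1.1,0,0,0,0],[1,8,1.1,0,0,0,0],[1,8,1.1,0,0,0,0],[1,10,1.4,0,0,0,0],[1,10,1.4,0,0,0,0],[1,10,1.4,0,0,0,0],[1,10,1.4,0,0,0,0],[1,5,0.7,0,0,0,0],[1,0,0,0,0,0,0],[1,0,0,0,0,0,0],[1,0,0,0,0,0,0]],
  ],
)

```text
t: 19.95
tool_pos: [0.5624, -0.263, 0.0993]
orientation: [0.218, -3.134, -0.0]
force: [-0.2, -0.5, -1.4]
opening: 0.0237
```

```bash
python3 - <<'E'
from h import *
s=monitor.read_state();print(s["tool_pos"],s["force"])
im=eyes.read_camera("scene")[:,:,::-1]
x0,y0,S=150,200,5
b=cv2.resize(im[y0:y0+115,x0:x0+150],None,fx=S,fy=S,interpolation=2)
th=np.linspace(0,6.283,60)
for z in(.051,.039):
    P=np.c_[.459+.035*np.cos(th),-.278+.035*np.sin(th),0*th+z]
    cv2.polylines(b,[((proj("scene",P)-[x0,y0]+.5)*S).astype(int)],True,(0,0,255),1,cv2.LINE_AA)
cv2.imwrite("pics/s6.png",b)
E
```

```text
[ 0.56237302 -0.26298123  0.09925722] [-0.1937001  -0.50275701 -1.36175364]
```

View pics/s6.png

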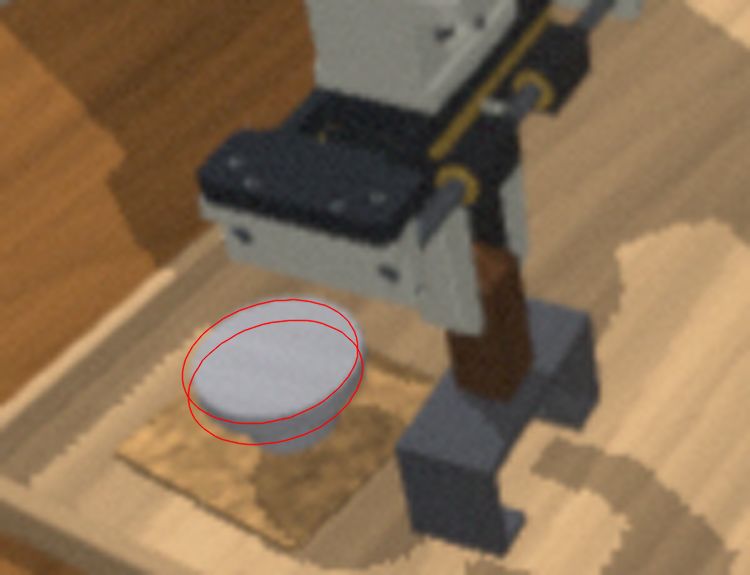

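The cap stands upright on the coaster within about 2 mm of the target, and the puller is clear of it over bare tray. Setting the puller down.

Emit:
servo_tool(
  plan=[
    [[1,4,0,-4,0,0,0],[1,2,0,-4,0,0,0],[1,0,0,-3,0,0,0],[1,0,0,-2,0,0,0],[1,0,0,-1.5,0,0,0],[1,0,0,-1,0,0,0],[1,0,0,-1,0,0,0],[1,0,0,-0.5,0,0,0],[1,0,0,0,0,0,0],[1,0,0,0,0,0,0]],
  ],
)

```text
t: 21.0
tool_pos: [0.5688, -0.263, 0.0824]
orientation: [-0.218, 3.134, -0.0]
force: [1.2, 0.6, -1.3]
opening: 0.0234
```

Emit:
servo_tool(
  plan=[
    [[1,0,0,-0.5,0,0,0],[1,0,0,0,0,0,0],[1,0,0,0,0,0,0]],
  ],
)

```text
t: 21.3
tool_pos: [0.5689, -0.2629, 0.0821]
orientation: [-0.219, 3.134, -0.0]
force: [-0.7, 0.9, 0.7]
opening: 0.0235
```

Emit:
servo_tool(
  plan=[
    [[1,0,0,-0.5,0,0,0],[1,0,0,0,0,0,0],[1,0,0,0,0,0,0]],
  ],
)

```text
t: 21.6
tool_pos: [0.5691, -0.2629, 0.0821]
orientation: [-0.219, 3.133, -0.0]
force: [-1.2, 1.4, 5.2]
opening: 0.0233
```

Contact is felt (the tray is carrying the weight). Release, wait, then rise.

Emit:
servo_tool(
  plan=[
    [[0.4,0,0,0.5,0,0,0],[0,0,0,0,0,0,0],[-0.4,0,0,0,0,0,0],[-0.4,0,0,0,0,0,0],[-0.4,0,0,0,0,0,0],[-0.4,0,0,0,0,0,0],[-0.4,0,0,0,0,0,0],[-0.4,0,0,0,0,0,0]],
  ],
)

```text
t: 22.4
tool_pos: [0.5687, -0.2629, 0.0818]
orientation: [-0.218, 3.134, -0.0]
force: [-0.1, 0.2, 0.6]
opening: 0.0651
```

Emit:
servo_tool(
  plan=[
    [[-0.4,0,0,5,0,0,0],[-0.4,0,0,10,0,0,0],[-0.4,0,0,20,0,0,0],[-0.4,0,0,30,0,0,0],[-0.4,0,0,30,0,0,0],[-0.4,0,0,30,0,0,0],[-0.4,0,0,20,0,0,0],[-0.4,0,0,10,0,0,0],[-0.4,0,0,0,0,0,0]],
  ],
)

```text
t: 23.3
tool_pos: [0.5696, -0.2634, 0.2393]
orientation: [-0.218, 3.131, -0.003]
force: [0.6, -0.4, -1.1]
opening: 0.0651
```

```bash
python3 - <<'E'
from h import *
s=monitor.read_state();print(s["t"],s["tool_pos"],s["force"],s["opening"])
im=eyes.read_camera("scene")[:,:,::-1]
cv2.imwrite("pics/s7.png",cv2.resize(im[90:320,140:460],(800,575),interpolation=2))
E
```

```text
23.3 [ 0.56964847 -0.26341208  0.23930561] [ 0.6232059  -0.41187086 -1.0720885 ] 0.06509721952196833
```

View pics/s7.png

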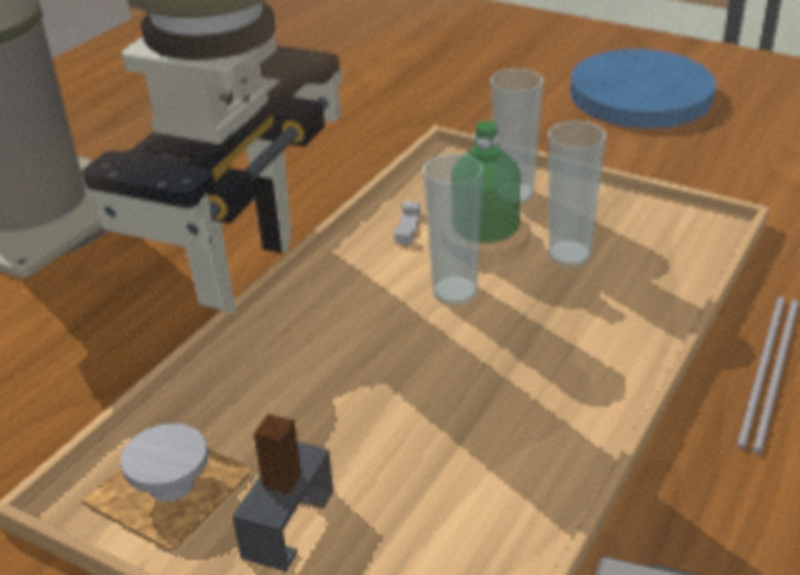

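Everything stands: the cap is on the coaster, the puller is on bare tray (~30 mm from the coaster), the glasses and rest are unmoved, and the gripper is clear. Handing in.

```bash
python3 -c "
from plant import job; print(job.close_job())"
```

```text
the job is handed in; nothing more can be done
None
```

The cap is off the bottle and stands upright on the coaster, and the puller is back on its feet on bare tray. I handed the job in at about 23 s of the 58 s allowed.

I gripped the puller by its handle and slid it in under the cap from the robot's side, the only side without a glass. The pull read 8.5 N just before the cap came free. I then carried it over, set it down slowly and slid the puller out along +x.

**Last checks:**
- **Cap:** in the scene camera it stands upright about 2 mm from the coaster's centre as I measured it. That figure has the same 2 mm uncertainty as the calibration.
- **Puller:** it stands upright, with its nearest edge about 30 mm from the coaster.
- **Glasses and rest:** they look unmoved in the last picture. I judged this by eye and did not measure them again.
- **Forces:** the largest reading was about 9 N, when the cap came free; readings came only at the end of each move. Setting the puller down pressed with about 5 N.
- **Gripper:** it never went near the cap.

No check failed.

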